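# Screw the protective cap onto the upturned camera lens

## Task

Put the deep metal screw cap on the lens of the camera that lies on its back, and screw it clockwise until it is fully home on the lens. It enters only where the thread starts: wherever it rests on top of the thread, turn it backward (anticlockwise) until you feel it drop in, then screw it forward. Let go of it, and leave the other things on the desk where they are.

Things in the scene. Friction and masses are not known exactly. Their poses are not given: they have to be found in the camera images.
- cap: The screw cap to fit: bare metal, loose, 52 mm tall, 0.08 to 0.17 kg, standing on the desk with its grip up. Origin: centre of its lower edge, z up. A round skirt, 67 mm in diameter, 28 mm high (bore 61 mm, ceiling 25 mm above the lower edge), carries a round ribbed grip, 44 mm in diameter, 24 mm high. Three inward pins, 4.5 mm thick, every 120 degrees, lie 5 mm above the lower edge.
- cap_grip (a point): Centre of the cap's grip, on its axis, 40 mm above its lower edge.
- camera: The camera, fixed: black body lying on its back, about 110 x 155 mm in x and y, top 62 mm above the desk (hand grip at its -y side 77 mm), on a steel plate 150 x 190 mm with wooden cheeks. Origin: under the lens axis, on the desk. The lens points straight up: a barrel 72 mm in diameter up to a shoulder at 115 mm, then a threaded nose 31 mm tall.
- thread_top (a point): On the lens axis, 5 mm below the rim, where the ridges start. Right-handed (clockwise from above goes down), three equal starts, lead 33 mm per turn, ridges 4 mm thick, about 2 mm vertical play for the pins. Where the starts lie is not known. A cap set down level rests on the ridges, 9 to 17 mm above home; there a forward turn is soon blocked by a stop tooth.
- shoulder (a point): On the lens axis at the barrel's shoulder, 31 mm below the rim. Turned backward, a resting cap climbs with the lead for up to 95 degrees, then drops 9 to 10 mm, to 7 to 8 mm above home; more backward turn is then blocked within 12 degrees. (Pins set on the teeth first fall 3 to 5 mm onto the ridges: keep turning back.) From the drop, 55 to 105 degrees forward brings it home.
- lens_rim (a point): Centre of the flat front rim of the camera's lens, z up, 146 mm above the desk, at the top of the threaded nose (core 45 mm in diameter with a tapered top, 58 mm over the threads). Fully home, the cap's ceiling lies on this rim: its lower edge is then 25 mm below this point. The rim and thread are hard.
- flat_cap: A bystander: flat plain metal slip cap, 60 mm in diameter, 16 mm high, no grip; origin at the centre of its underside. It may have changed places with the screw cap.
- spare_lens: A bystander: black spare lens standing upright, 74 mm in diameter, 65 mm high; origin at the centre of its underside.
- pencil_pot: A bystander: white pot with pencils, 76 mm in diameter, 195 mm high with the pencils; origin at the centre of its underside.
- wood_box: A bystander: dark wooden box 90 x 75 x 50 mm; origin at the centre of its underside.
- air_plant: A bystander: concrete pot, 80 mm in diameter and 75 mm high, with a green plant to 135 mm; origin at the centre of its underside.
- wood_stand: A bystander: small wooden pen stand 75 x 58 x 34 mm; origin at the centre of its underside.
There are look-alikes about, which are no part of the job. Leave any orange or red look-alike of the cap alone.

How it is judged:
By the outcome, as a careful person would: the job done as asked, in the order asked, and still so for the second after the job is handed in, with the robot touching nothing.
It also fails if it takes over 61 s, if anything falls off the work surface, if the arm or the gripper's body presses on something with over 40 N, if the wrist force passes 120 N, or if a joint passes its speed limit or range.

## Robot

A 7-joint arm with a two-finger parallel gripper is mounted at the origin on the work surface. World frame = base frame: x ahead of the robot, y to its left, z up, the work surface at z = 0. Lengths are in m, angles in rad, forces in N, time in s.
With the tool pointing down it reaches from about 0.35 to 0.9 m from the base axis. Payload 8.1 kg.
Tool frame: the origin (TCP) lies between the finger pads; the fingertips stand 22 mm ahead of it and the grasp point (between the pads) lies 3 mm ahead of it; z points along the fingers, y is the direction in which the jaws open and shut (so a half turn about z gives the same grasp; the last joint's range is limited). The gripper opens to 92 mm and grips with 3 to 60 N. Pads are 19 mm wide; open, the fingers measure 130 mm over their backs; the gripper's body (75 mm by 190 mm) begins 47 mm behind the grasp point.
Start: joints at [1.019, 0.434, 0.025, 1.573, -0.012, 1.134, -0.075], TCP at [0.271, -0.563, 0.249] pointing down, gripper open.
Joint ranges: [-2.62, 2.62], [-0.44, 2.09], [-1.27, 1.32], [0.08, 2.57], [-1.32, 4.46], [0.12, 2], [-2.74, 2.74]. Speed limits (rad/s): [2.22, 2.22, 3.01, 3.01, 3.14, 3.14, 3.14].

## Interface

Orientations are given as a rotation vector (axis times angle).
In Python, from plant import ctrl gives the robot as it stands. The module is installed in compiled form; this text tells all that it offers.
- The arm moves only by the tool apply_moves, never from a script. Its arguments are lists of equal length, an entry for each row: "jaw": the closure, from 0 (fully open) to 1 (shut); "xyz": the shift along the world's x, y, z in mm, a list of three; "yaw": the turn about the world's z in degrees. In form: {"jaw": [jaw, ...], "xyz": [[x, y, z], ...], "yaw": [yaw, ...]}. A call has 1 to 10 rows; each row is the pose to reach, as a shift and turn from the pose commanded when the call began; what a row does not reach only later rows make up. A row lasts 1/12 s, in which the tool goes at most 41.7 mm and 7.16 degrees, less where a joint would pass 70% of its speed; a pose out of reach is approached as far as the arm can. A call with a gripper value outside its range is refused whole. The fingers move at their own pace and stop on an object; "squeeze" is the grip in N (left out, the last holds). Time passes only in rows, so rows that repeat a pose let the fingers close. It gives the time, the measured TCP pose, the force and the opening at its end, in the units of the state.
- ctrl.observe(): the state, without advancing time (a new reading comes with each control period).
- ctrl.grab_frame(name): name is "side" or "top" or "wrist"; returns the picture (480x640x3 uint8, blue, green, red); there is no depth.
- ctrl.calibration(name): a dict with "mtx" (3x3 intrinsics, pixels), "k1" (the pictures are not rectified: a ray, as slopes to the right and down, at radius r is drawn at 1 + k1 r^2 times it, then the intrinsics apply), "world_from_camera" (4x4, takes a point from camera to world coordinates). Camera axes: x right, y up, looking along -z (the intrinsics and any distortion apply to the point x, -y, -z); pixel columns grow to the right and rows downward; lengths in m; the calibration is good to about 2 mm. A picture is of the moment at which its call begins: read the wrist's pose just before it. calibration takes no time and is no camera call; for the wrist camera it gives the pose at the moment of the call.
- ctrl.finish_job(): hands the job in, once; it reports no verdict.
The state is a dict: "time": time; "joints": joint angles; "joint_velocities": joint speeds; "joint_efforts": joint torques, N m; "eef_pos": TCP position; "tool_rot": TCP orientation; "contact_force": force on the tool from outside, world axes, zero at the start; "ft_torque": the same for the moment, N m; "finger_gap": finger opening in m.
Only numpy, scipy, OpenCV 4.12 (cv2) and the standard library are available. Lean on these libraries where they do the work, as an engineer would, in place of code of your own. Each camera call takes 0.05 s, during which the arm holds its last target.

## Working session

There is one attempt and no reset: what is moved stays moved. The work goes in short steps, Python scripts to look and compute and a tool call to move; the robot and the scene stay as the last step left them, time stands still between calls to the robot, and variables do not carry over. Pictures are saved under pics/ and viewed, and the job is handed in when it is done.

Besides the shell and the picture viewer there is one more tool, called after "Emit:" in YAML: its name, and indented under it one key for each argument. apply_moves: Moves the arm, as the interface text tells. Its arguments: {"type":"object","properties":{"jaw":{"type":"array","items":{"type":"number"}},"xyz":{"type":"array","items":{"type":"array","items":{"type":"number"}}},"yaw":{"type":"array","items":{"type":"number"}},"squeeze":{"type":"number"}},"required":["jaw","xyz","yaw"]}

```bash
mkdir -p pics
cat > h.py <<'E'
import numpy as np, cv2
from plant import ctrl
def cal(n):
    c=ctrl.calibration(n); return np.array(c["mtx"]),c["k1"],np.array(c["world_from_camera"])
def ray(c,u,v):
    K,k1,T=c
    xd=(u-K[0,2])/K[0,0]; yd=(v-K[1,2])/K[1,1]
    x,y=xd,yd
    for _ in range(30):
        s=1+k1*(x*x+y*y); x,y=xd/s,yd/s
    d=T[:3,:3]@np.array([x,-y,-1.]); return T[:3,3],d
def onz(c,u,v,z):
    o,d=ray(c,u,v); return o+d*(z-o[2])/d[2]
def proj(c,p):
    K,k1,T=c; q=np.linalg.inv(T)@np.append(p,1); x,y=q[0]/-q[2],-q[1]/-q[2]
    s=1+k1*(x*x+y*y); return K[0,0]*x*s+K[0,2],K[1,1]*y*s+K[1,2]
E
python3 - <<'E'
from h import *
o=ctrl.observe(); print(o)
for n in("side","top","wrist"):
    c=cal(n); print(n,c)
    cv2.imwrite(f"pics/{n}0.png",ctrl.grab_frame(n))
E
```

```text
{'time': 0.0, 'joints': array([ 1.01938122,  0.43523802,  0.02498248,  1.57406967, -0.01161796,
        1.13399454, -0.07511329]), 'joint_velocities': array([-9.68196095e-04,  6.94067515e-04, -1.40083840e-05, -1.26401365e-03,
       -7.53015177e-05,  3.91689881e-04,  4.05984619e-04]), 'joint_efforts': array([ 3.93004711e-06, -6.67861533e+01,  9.84403342e-01, -3.14463544e+01,
       -6.08418253e-02,  4.29270440e-02,  1.39097669e-04]), 'eef_pos': array([ 0.27093794, -0.56270693,  0.24794631]), 'tool_rot': array([-3.06140180e+00, -6.98611496e-01,  7.44008338e-04]), 'contact_force': array([-0.62964745,  0.38017741,  0.29952812]), 'ft_torque': array([ 0.00287489,  0.00460234, -0.03262615]), 'finger_gap': 0.09195343987030304}
side (array([[516.79397644,   0.        , 316.56938626],
       [  0.        , 516.79397644, 241.76941456],
       [  0.        ,   0.        ,   1.        ]]), -0.1049982034155589, array([[-0.9031084 ,  0.30772098, -0.29950461,  0.22785019],
       [-0.428952  , -0.67877899,  0.59603629,  0.59972393],
       [-0.01988457,  0.66675849,  0.74500854,  0.92648637],
     
[... 215 characters left out ...]
), -0.1196382149817366, array([[-0.01593375,  0.99796721, -0.06170545,  0.48932634],
       [-0.99976455, -0.01499254,  0.01568637, -0.03334302],
       [ 0.01472936,  0.06194086,  0.99797113,  1.28112993],
       [ 0.        ,  0.        ,  0.        ,  1.        ]]))
wrist (array([[377.0100852 ,   0.        , 317.75798006],
       [  0.        , 377.0100852 , 236.74169524],
       [  0.        ,   0.        ,   1.        ]]), -0.006741414039079359, array([[ 0.43447089,  0.86245268,  0.25963515,  0.34054623],
       [-0.90068417,  0.41658819,  0.12337872, -0.52856727],
       [-0.00175263, -0.28745373,  0.95779292,  0.38470819],
       [ 0.        ,  0.        ,  0.        ,  1.        ]]))
```

View pics/top0.png

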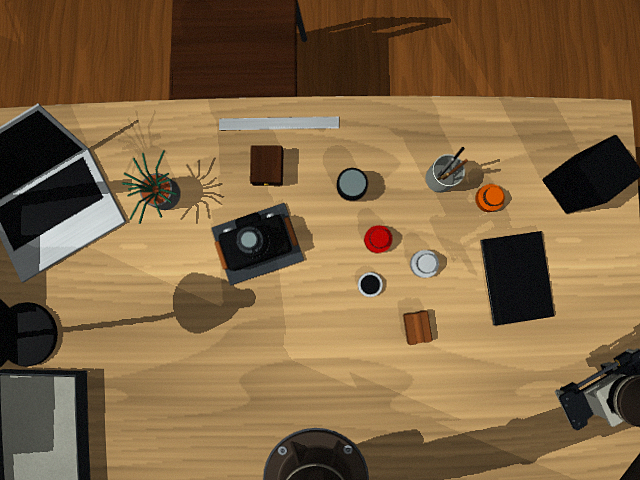

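View pics/side0.png

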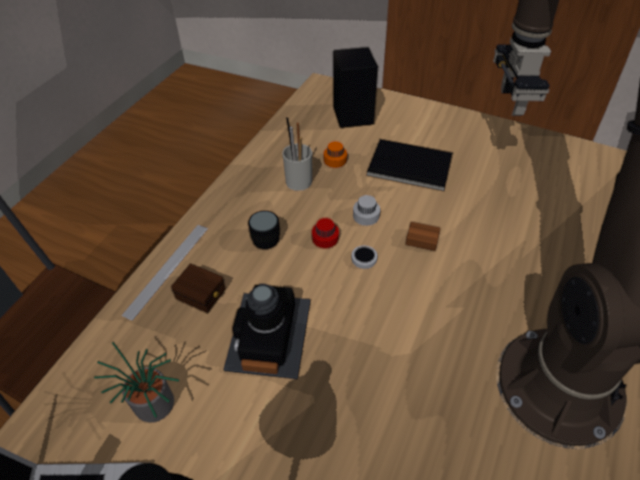

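The silver cap with the grip is at top pixel (425,263) and side pixel (367,209). The lens is at top (249,240), side (264,297). I'll zoom in and measure both.

Run:
```python
import cv2,numpy as np
t=cv2.imread("pics/top0.png"); s=cv2.imread("pics/side0.png")
a=cv2.resize(t[235:295,395:455],(400,400),interpolation=cv2.INTER_CUBIC)
b=cv2.resize(t[200:290,205:310],(400,343),interpolation=cv2.INTER_CUBIC)
c=cv2.resize(s[180:240,335:395],(400,400),interpolation=cv2.INTER_CUBIC)
d=cv2.resize(s[270:350,225:325],(400,320),interpolation=cv2.INTER_CUBIC)
im=np.zeros((800,800,3),np.uint8); im[:400,:400]=a; im[400:743,:400]=b; im[:400,400:]=c; im[400:720,400:]=d
cv2.imwrite("pics/z0.png",cv2.resize(im,(600,600)))
```

```text
(no output)
```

View pics/z0.png

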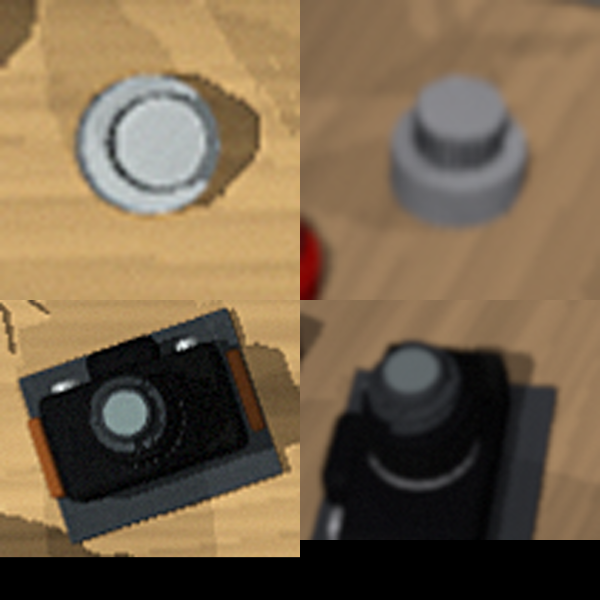

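Run:
```python
from h import *
t=cv2.imread("pics/top0.png"); s=cv2.imread("pics/side0.png")
ct,cs=cal("top"),cal("side")
print("cap grip top", onz(ct,426.8,263.4,.052), "skirt",onz(ct,395+147/5,235+144/5,.028))
print("cap side", onz(cs,335+161/5,180+107/5,.052))
# lens glass blob masks
def blob(img,u,v,r,lo,name):
    g=img.astype(int); m=(g.max(2)-g.min(2)<40)&(g.mean(2)>lo)
    k=np.zeros(m.shape,np.uint8); k[v-r:v+r,u-r:u+r]=m[v-r:v+r,u-r:u+r]
    n,l,st,ce=cv2.connectedComponentsWithStats(k); i=l[v,u]; print(name,st[i],ce[i]); return ce[i]
a=blob(t,249,239,14,80,"lens top"); b=blob(s,263,293,16,70,"lens side")
for c,p in((ct,a),(cs,b)): print(onz(c,*p,.146))
def tri(p,q):
    o1,d1=ray(ct,*p);o2,d2=ray(cs,*q)
    A=np.stack([d1,-d2],1); x=np.linalg.lstsq(A,o2-o1,rcond=None)[0]
    return o1+d1*x[0],o2+d2*x[1]
print(tri(a,b)); print(tri((426.8,263.4),(335+161/5,180+107/5)))
```

```text
cap grip top [ 0.52349977 -0.27274383  0.052     ] skirt [ 0.52330343 -0.27156467  0.028     ]
cap side [ 0.52357576 -0.27029637  0.052     ]
lens top [241 232  16  16 197] [248.34517766 239.21827411]
lens side [253 286  18  15 215] [261.58604651 293.12093023]
[0.57943791 0.13291288 0.146     ]
[0.58001301 0.13420529 0.146     ]
(array([0.57953404, 0.13309024, 0.14478901]), array([0.58049333, 0.13357036, 0.14493548]))
(array([ 0.52357136, -0.27324533,  0.04942518]), array([ 0.52446086, -0.27290029,  0.04938271]))
```

Emit:
apply_moves:
  jaw: [0, 0, 0, 0, 0, 0, 0, 0, 0, 0]
  xyz:
    - [25, 29, 0]
    - [51, 58, 0]
    - [76, 87, 0]
    - [102, 117, 0]
    - [127, 146, 0]
    - [153, 175, 0]
    - [179, 204, 0]
    - [204, 233, 0]
    - [229, 262, 0]
    - [252, 291, -20]
  yaw: [4, 8, 12, 16, 20, 24, 28, 32, 35, 37]

```text
time: 0.98
eef_pos: [0.526, -0.2714, 0.232]
tool_rot: [2.676, 1.636, 0.006]
contact_force: [2.1, -1.0, 0.6]
finger_gap: 0.0921
```

Run:
```python
from h import *
o=ctrl.observe(); print(o["time"],o["eef_pos"],o["tool_rot"],o["joints"])
c=cal("wrist"); im=ctrl.grab_frame("wrist"); cv2.imwrite("pics/w1.png",im); np.save("c1.npy",np.array([c[0].tolist()],float))
import pickle; pickle.dump(c,open("c1.pkl","wb")); o=ctrl.observe(); print(o["time"],o["eef_pos"],proj(c,[.5235,-.2715,.052]))
```

```text
0.9833 [ 0.52603731 -0.27136397  0.23200533] [2.67611209 1.63614116 0.00580786] [ 0.55194811  0.40658303 -0.23061209  1.66887736  0.10340466  1.0718441
 -0.18279821]
1.0333 [ 0.52863196 -0.26216383  0.22628179] (np.float64(314.8839948868034), np.float64(219.5629343506824))
```

View pics/w1.png

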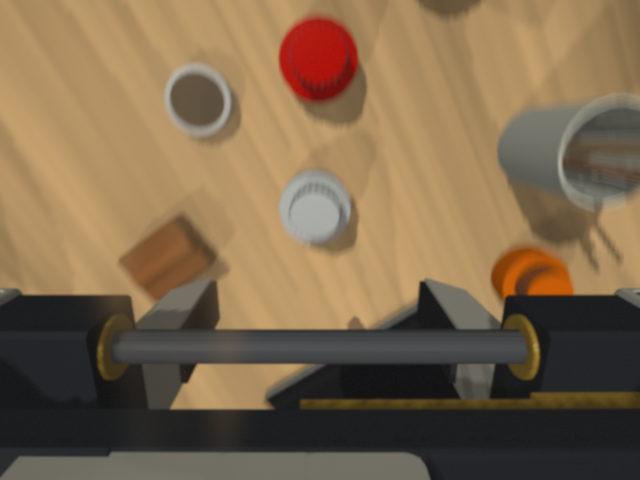

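The cap is at (315,213) in the wrist view, but that frame was taken in motion. I'll settle and measure again.

Emit:
apply_moves:
  jaw: [0, 0, 0]
  xyz:
    - [0, 0, -30]
    - [0, 0, -30]
    - [0, 0, -30]
  yaw: [0, 0, 0]

```text
time: 1.28
eef_pos: [0.5214, -0.2724, 0.1976]
tool_rot: [-2.68, -1.632, 0.004]
contact_force: [0.3, -0.6, 0.4]
finger_gap: 0.0918
```

```bash
cat > look.py <<'E'
from h import *
import sys,pickle
n=sys.argv[1]
o=ctrl.observe(); c=cal("wrist"); im=ctrl.grab_frame("wrist"); cv2.imwrite(f"pics/{n}.png",im); pickle.dump(c,open(n+".pkl","wb"))
R=cv2.Rodrigues(o["tool_rot"])[0]
print(o["time"],o["eef_pos"],"z-axis",R[:,2],"y az",np.degrees(np.arctan2(R[1,1],R[0,1])),"q",o["joints"].round(2),"F",o["contact_force"].round(1))
E
python3 look.py w2
python3 - <<'E'
from h import *; import pickle
c=pickle.load(open("w2.pkl","rb")); print(proj(c,[.5235,-.2715,.052]))
E
```

```text
1.2833 [ 0.52135813 -0.27243999  0.19763777] z-axis [-0.00407466  0.00129276 -0.99999086] y az -27.320379660973966 q [ 0.55  0.44 -0.23  1.71  0.11  1.01 -0.19] F [ 0.3 -0.6  0.4]
(np.float64(321.4398612264733), np.float64(226.21594617269065))
```

View pics/w2.png

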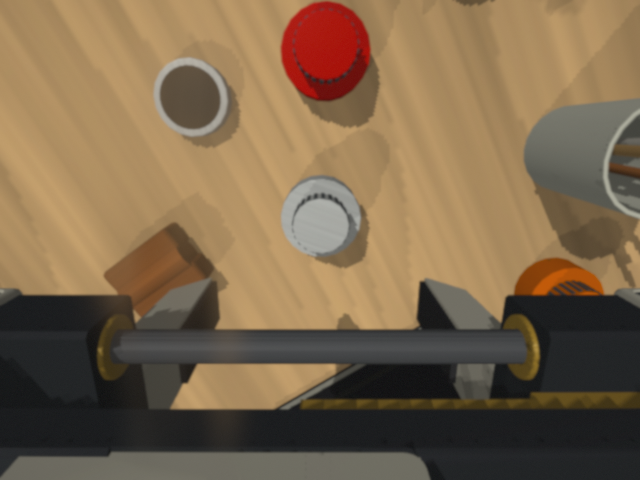

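Run:
```python
from h import *; import pickle
c=pickle.load(open("w2.pkl","rb")); 
im=cv2.imread("pics/w2.png"); cv2.imwrite("pics/w2z.png",cv2.resize(im[165:270,265:375],None,fx=5,fy=5,interpolation=cv2.INTER_CUBIC))
for p in((320.5,224),(321,222)): print(onz(c,*p,.052))
ct=cal("top"); print("pot",onz(ct,445,175,.1))
```

```text
[ 0.5236627  -0.26958684  0.052     ]
[ 0.52473552 -0.26834222  0.052     ]
pot [ 0.72469191 -0.3117169   0.1       ]
```

View pics/w2z.png

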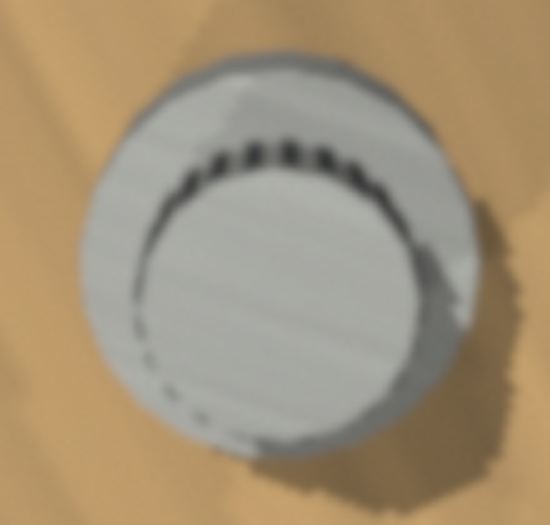

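The grip top is at (320.6,225.4) in the wrist view, which matches the prediction. Descending.

Emit:
apply_moves:
  jaw: [0, 0, 0, 0, 0, 0, 0, 0, 0, 0]
  xyz:
    - [0, 1, -20]
    - [0, 1, -40]
    - [0, 1, -60]
    - [0, 1, -80]
    - [0, 1, -100]
    - [0, 1, -115]
    - [0, 1, -128]
    - [0, 1, -138]
    - [0, 1, -144]
    - [0, 1, -144]
  yaw: [0, 0, 0, 0, 0, 0, 0, 0, 0, 0]

```text
time: 2.17
eef_pos: [0.5226, -0.2719, 0.0546]
tool_rot: [-2.683, -1.633, 0.001]
contact_force: [0.1, 0.3, -0.5]
finger_gap: 0.092
```

```bash
python3 look.py w3
```

```text
2.1667 [ 0.52257137 -0.27194079  0.05462306] z-axis [-6.66881669e-04  1.79641622e-05 -9.99999777e-01] y az -27.34578885469438 q [ 0.53  0.61 -0.2   1.84  0.17  0.71 -0.24] F [ 0.1  0.3 -0.5]
```

View pics/w3.png

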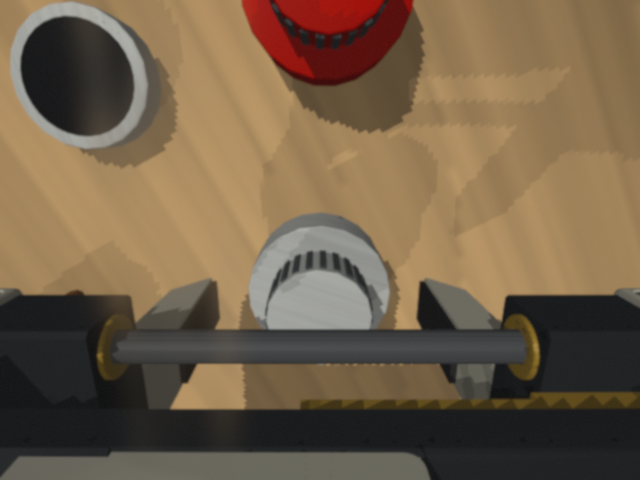

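Fingers straddle the grip, with the cap at (318,290). Closing, then a small lift to check.

Emit:
apply_moves:
  jaw: [0.5, 0.7, 1, 1, 1, 1, 1, 1]
  xyz:
    - [0, 0, 0]
    - [0, 0, 0]
    - [0, 0, 0]
    - [0, 0, 0]
    - [0, 0, 0]
    - [0, 0, 0]
    - [0, 0, 0]
    - [0, 0, 0]
  yaw: [0, 0, 0, 0, 0, 0, 0, 0]
  squeeze: 35

```text
time: 2.88
eef_pos: [0.523, -0.2714, 0.055]
tool_rot: [2.683, 1.635, 0.0]
contact_force: [-0.1, -1.6, 0.7]
finger_gap: 0.0435
```

Emit:
apply_moves:
  jaw: [1, 1, 1, 1, 1, 1, 1, 1]
  xyz:
    - [0, 0, 8]
    - [0, 0, 25]
    - [0, 0, 50]
    - [0, 0, 80]
    - [0, 0, 115]
    - [0, 0, 150]
    - [0, 0, 180]
    - [0, 0, 200]
  yaw: [0, 0, 0, 0, 0, 0, 0, 0]

```text
time: 3.55
eef_pos: [0.5236, -0.2715, 0.259]
tool_rot: [2.68, 1.633, 0.004]
contact_force: [1.8, -1.5, -1.7]
finger_gap: 0.0431
```

```bash
python3 look.py w4
```

```text
3.55 [ 0.52359511 -0.27151647  0.25903956] z-axis [ 0.00357868 -0.00148049 -0.9999925 ] y az -27.28397275743479 q [ 0.56  0.38 -0.23  1.64  0.1   1.13 -0.18] F [ 1.8 -1.5 -1.7]
```

View pics/w4.png

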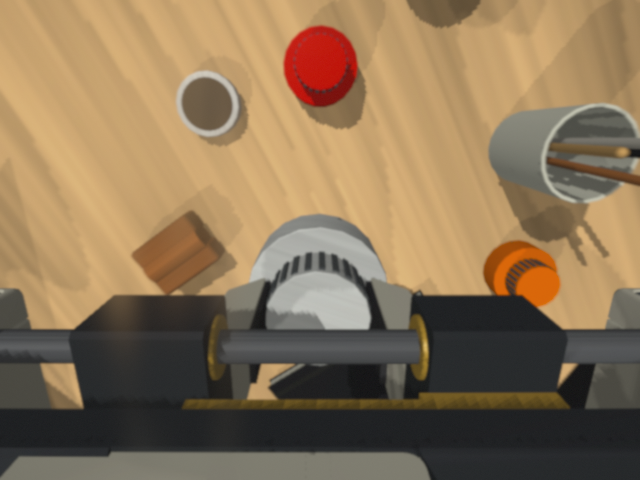

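Cap held, gap 43 mm. Now I'll get its in-hand offset from the visible edges: skirt bottom row about 215, skirt top about 229, grip top about 278.

Run:
```python
from h import *; import pickle
c=pickle.load(open("w4.pkl","rb"))
im=cv2.imread("pics/w4.png"); cv2.imwrite("pics/w4z.png",cv2.resize(im[200:340,240:400],None,fx=4,fy=4,interpolation=cv2.INTER_CUBIC))
p=np.array([0.52359511,-0.27151647,0.25903956]); a=np.radians(-27.284); ty=np.array([np.cos(a),np.sin(a),0]); tx=np.array([-np.sin(a),np.cos(a),0])
for off in(-2,0,2):
  print(off,[proj(c,p+tx*(x+off)/1e3+np.array([0,0,z/1e3])) for x,z in((33.5,-54.5),(33.5,-26.5),(22,-2.5))])
```

```text
-2 [(np.float64(318.823002336436), np.float64(216.99898298499855)), (np.float64(319.20955928845376), np.float64(231.71622611261512)), (np.float64(319.5903274824446), np.float64(276.03813835018514))]
0 [(np.float64(318.8289397882072), np.float64(213.25520552498648)), (np.float64(319.2177545554412), np.float64(227.4283592376403)), (np.float64(319.60109894042716), np.float64(271.35619150290154))]
2 [(np.float64(318.83491056178417), np.float64(209.48954302097565)), (np.float64(319.2260029582727), np.float64(223.11136169979554)), (np.float64(319.6119498533447), np.float64(266.63794941486015))]
```

View pics/w4z.png

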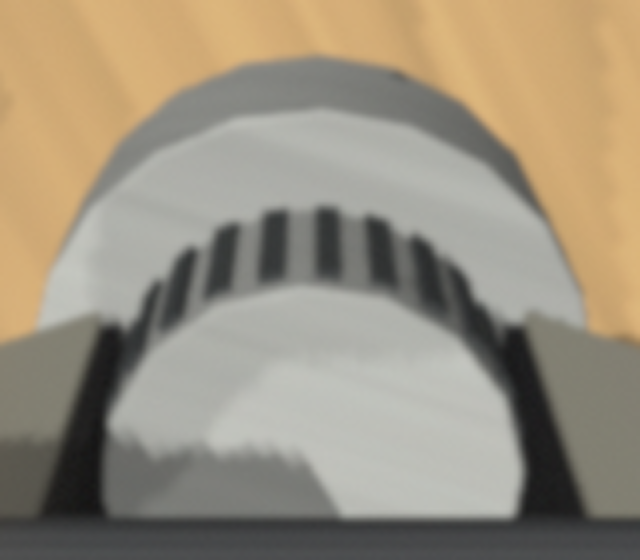

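In-hand offset is about 0 (edge rows 214, 227, 271), with the cap's lower edge 54.5 mm below the TCP. Next stop is 100 mm short of the lens, to measure it with the wrist camera.

Emit:
apply_moves:
  jaw: [1, 1, 1, 1, 1, 1, 1, 1, 1, 1]
  xyz:
    - [5, 25, 0]
    - [11, 60, 0]
    - [18, 95, 0]
    - [25, 130, 0]
    - [32, 165, 0]
    - [39, 200, 0]
    - [45, 235, 0]
    - [51, 265, 0]
    - [55, 290, 0]
    - [57, 304, 0]
  yaw: [4, 8, 12, 16, 20, 24, 28, 32, 36, 40]

```text
time: 4.43
eef_pos: [0.5796, 0.037, 0.2551]
tool_rot: [-1.951, -2.461, -0.002]
contact_force: [-0.1, 0.1, -1.0]
finger_gap: 0.0435
```

Emit:
apply_moves:
  jaw: [1, 1, 1]
  xyz:
    - [0, 0, 0]
    - [0, 0, 0]
    - [0, 0, 0]
  yaw: [0, 0, 0]

```text
time: 4.68
eef_pos: [0.5797, 0.0312, 0.2547]
tool_rot: [1.965, 2.451, -0.002]
contact_force: [-0.9, -1.8, -0.9]
finger_gap: 0.043
```

```bash
python3 look.py w5
python3 - <<'E'
from h import *; import pickle
c=pickle.load(open("w5.pkl","rb")); print(proj(c,[.58,.1335,.146]))
E
```

```text
4.6833 [0.57966444 0.03124421 0.25471713] z-axis [-6.31305344e-04 -9.83806660e-04 -9.99999317e-01] y az 12.558000818396918 q [ 0.19  0.4  -0.47  1.65  0.2   1.14 -0.11] F [-0.9 -1.8 -0.9]
(np.float64(355.7079141818566), np.float64(87.30788005385301))
```

View pics/w5.png

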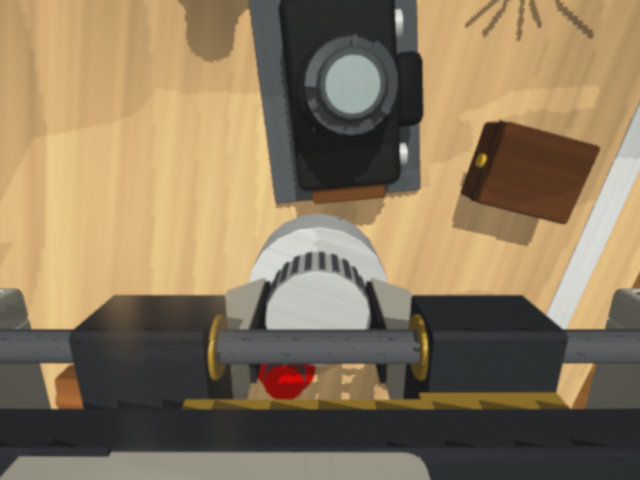

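Run:
```python
from h import *; import pickle
c=pickle.load(open("w5.pkl","rb")); im=cv2.imread("pics/w5.png")
cv2.imwrite("pics/w5z.png",cv2.resize(im[25:145,295:415],None,fx=5,fy=5,interpolation=cv2.INTER_CUBIC))
g=cv2.cvtColor(im,cv2.COLOR_BGR2GRAY); m=np.zeros_like(g); m[40:130,310:395]=(g[40:130,310:395]>110)*255
n,l,st,ce=cv2.connectedComponentsWithStats(m); i=l[84,353]; print(st[i],ce[i])
cn=max(cv2.findContours((l==i).astype(np.uint8),0,1)[0],key=len); e=cv2.fitEllipse(cn); print(e); print(onz(c,*ce[i],.146),onz(c,*e[0],.146))
```

```text
[ 325   54   56   60 2642] [352.37433762  83.58743376]
((352.3751525878906, 83.58758544921875), (54.94810104370117, 59.34925842285156), 10.114812850952148)
[0.57750944 0.13510307 0.146     ] [0.57750994 0.13510309 0.146     ]
```

View pics/w5z.png

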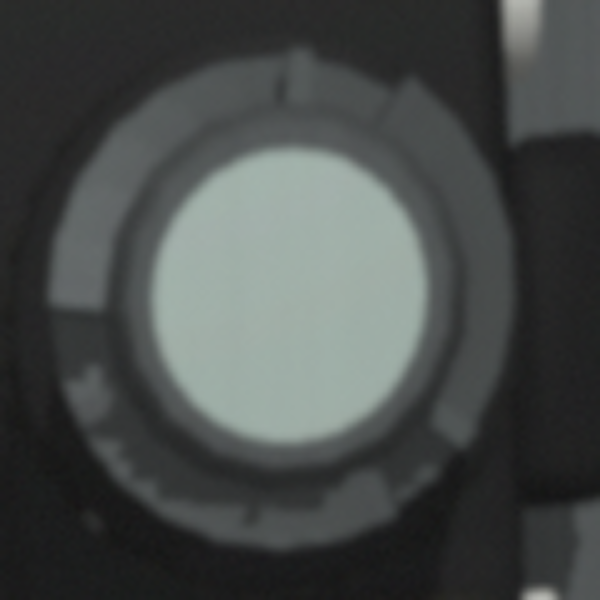

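The lens glass centre is at (352.4,83.6), which gives about (0.5775,0.135), 1–2 mm off the fixed views. I'll move closer, settle and measure again.

Emit:
apply_moves:
  jaw: [1, 1, 1, 1, 1, 1, 1, 1]
  xyz:
    - [0, 10, 0]
    - [0, 20, 0]
    - [0, 25, 0]
    - [0, 25, 0]
    - [0, 25, 0]
    - [0, 25, 0]
    - [0, 25, 0]
    - [0, 25, 0]
  yaw: [0, 0, 0, 0, 0, 0, 0, 0]

```text
time: 5.4
eef_pos: [0.58, 0.0571, 0.2549]
tool_rot: [1.963, 2.453, -0.0]
contact_force: [0.1, 0.6, -0.5]
finger_gap: 0.0431
```

```bash
cat > lens.py <<'E'
from h import *; import pickle
for k in range(3):
  o=ctrl.observe(); c=cal("wrist"); im=ctrl.grab_frame("wrist"); cv2.imwrite("pics/lens%.2f.png"%o["time"],im)
  u,v=map(int,map(round,proj(c,[.5785,.1345,.146])))
  g=cv2.cvtColor(im,cv2.COLOR_BGR2GRAY); m=np.zeros_like(g); m[max(v-45,0):v+45,u-43:u+43]=(g[max(v-45,0):v+45,u-43:u+43]>110)*255
  n,l,st,ce=cv2.connectedComponentsWithStats(m); i=l[v,u]
  print(o["time"],o["eef_pos"],st[i],ce[i],onz(c,*ce[i],.146), "rel",(onz(c,*ce[i],.146)-o["eef_pos"])*1e3)
E
python3 lens.py
```

```text
5.4 [0.57997292 0.05711243 0.25491266] [ 315   99   55   57 2416] [341.90521523 127.17922185] [0.57753325 0.13494596 0.146     ] rel [  -2.43966437   77.83353083 -108.91266325]
5.45 [0.57996578 0.0571564  0.254905  ] [ 315   99   55   57 2417] [341.82871328 127.296235  ] [0.57749785 0.13493005 0.146     ] rel [  -2.46793079   77.77364747 -108.90500359]
5.5 [0.5799557 0.0572441 0.2549202] [ 315  100   55   56 2410] [341.8659751  127.39004149] [0.57752453 0.13495527 0.146     ] rel [  -2.43116071   77.71116457 -108.92019538]
```

Repeat readings agree to within 0.1 mm. Weighted with the fixed views, I take the lens axis as (0.578,0.1345). Moving over it.

Emit:
apply_moves:
  jaw: [1, 1, 1, 1, 1, 1, 1, 1]
  xyz:
    - [-1, 20, 0]
    - [-2, 45, 0]
    - [-2, 65, 0]
    - [-2, 77, 0]
    - [-2, 77, -15]
    - [-2, 77, -30]
    - [-2, 77, -42]
    - [-2, 77, -42]
  yaw: [0, 0, 0, 0, 0, 0, 0, 0]

```text
time: 6.22
eef_pos: [0.5768, 0.1334, 0.2103]
tool_rot: [-1.961, -2.452, 0.006]
contact_force: [-0.9, -0.4, -1.9]
finger_gap: 0.043
```

```bash
cat > sv.py <<'E'
from h import *
import sys
n=sys.argv[1]
s=ctrl.grab_frame("side"); t=ctrl.grab_frame("top"); o=ctrl.observe()
R=cv2.Rodrigues(o["tool_rot"])[0]
print(o["time"],o["eef_pos"],R[:,2].round(4),np.degrees(np.arctan2(R[1,1],R[0,1])),o["joints"].round(2),o["contact_force"],o["ft_torque"],o["finger_gap"])
a=cv2.resize(s[215:365,190:340],(600,600),interpolation=cv2.INTER_CUBIC)
cv2.imwrite(f"pics/{n}.png",a); cv2.imwrite(f"pics/{n}_s.png",s); cv2.imwrite(f"pics/{n}_t.png",t)
E
python3 sv.py s1
```

```text
6.3167 [0.57789188 0.13409831 0.21273822] [-9.e-04 -3.e-04 -1.e+00] 12.678075131399503 [ 0.02  0.46 -0.48  1.67  0.24  1.07 -0.31] [ 0.9216652  -0.48301785 -0.69975619] [-0.01012625 -0.14591431  0.00309136] 0.04308976889315766
```

View pics/s1.png

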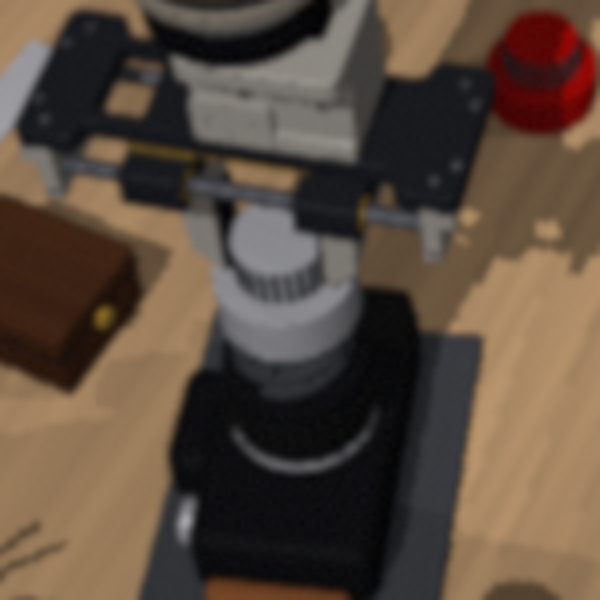

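The side view shows the cap (skirt columns 216–362) centred over the nose (228–357). Descending slowly.

Emit:
apply_moves:
  jaw: [1, 1, 1, 1, 1, 1, 1, 1]
  xyz:
    - [0, 0, -3]
    - [0, 0, -6]
    - [0, 0, -9]
    - [0, 0, -11]
    - [0, 0, -13]
    - [0, 0, -15]
    - [0, 0, -17]
    - [0, 0, -17]
  yaw: [0, 0, 0, 0, 0, 0, 0, 0]

```text
time: 6.98
eef_pos: [0.5777, 0.1345, 0.1955]
tool_rot: [-1.962, -2.453, 0.001]
contact_force: [0.1, 0.5, -1.4]
finger_gap: 0.0434
```

Emit:
apply_moves:
  jaw: [1, 1, 1, 1]
  xyz:
    - [0, 0, -1]
    - [0, 0, -2]
    - [0, 0, -3]
    - [0, 0, -3]
  yaw: [0, 0, 0, 0]

```text
time: 7.32
eef_pos: [0.578, 0.1345, 0.1928]
tool_rot: [1.962, 2.453, -0.0]
contact_force: [0.4, -0.0, -1.3]
finger_gap: 0.043
```

Emit:
apply_moves:
  jaw: [1, 1, 1, 1]
  xyz:
    - [0, 0, -1]
    - [0, 0, -2]
    - [0, 0, -3]
    - [0, 0, -3]
  yaw: [0, 0, 0, 0]

```text
time: 7.65
eef_pos: [0.5779, 0.1345, 0.1897]
tool_rot: [-1.962, -2.454, 0.0]
contact_force: [0.6, -0.7, -1.0]
finger_gap: 0.0433
```

Emit:
apply_moves:
  jaw: [1, 1, 1, 1]
  xyz:
    - [0, 0, -1]
    - [0, 0, -2]
    - [0, 0, -2]
    - [0, 0, -2]
  yaw: [0, 0, 0, 0]

```text
time: 7.98
eef_pos: [0.5779, 0.1345, 0.1878]
tool_rot: [1.962, 2.454, -0.0]
contact_force: [1.0, -0.4, -1.6]
finger_gap: 0.0431
```

Emit:
apply_moves:
  jaw: [1, 1, 1, 1]
  xyz:
    - [0, 0, -1]
    - [0, 0, -2]
    - [0, 0, -2]
    - [0, 0, -2]
  yaw: [0, 0, 0, 0]

```text
time: 8.32
eef_pos: [0.5779, 0.1345, 0.1858]
tool_rot: [-1.962, -2.454, 0.0]
contact_force: [1.2, -1.1, -1.4]
finger_gap: 0.0434
```

Emit:
apply_moves:
  jaw: [1, 1, 1]
  xyz:
    - [0, 0, -1]
    - [0, 0, -1]
    - [0, 0, -1]
  yaw: [0, 0, 0]

```text
time: 8.57
eef_pos: [0.578, 0.1345, 0.1849]
tool_rot: [1.962, 2.454, -0.0]
contact_force: [0.9, -1.8, -1.7]
finger_gap: 0.0429
```

Emit:
apply_moves:
  jaw: [1, 1, 1]
  xyz:
    - [0, 0, -1]
    - [0, 0, -1]
    - [0, 0, -1]
  yaw: [0, 0, 0]

```text
time: 8.82
eef_pos: [0.5779, 0.1346, 0.1839]
tool_rot: [1.962, 2.454, -0.0]
contact_force: [1.1, -1.1, -1.3]
finger_gap: 0.0435
```

Emit:
apply_moves:
  jaw: [1, 1, 1]
  xyz:
    - [0, 0, -1]
    - [0, 0, -1]
    - [0, 0, -1]
  yaw: [0, 0, 0]

```text
time: 9.07
eef_pos: [0.578, 0.1345, 0.183]
tool_rot: [1.962, 2.453, 0.0]
contact_force: [1.2, -0.7, 0.3]
finger_gap: 0.0434
```

Emit:
apply_moves:
  jaw: [1, 1, 1]
  xyz:
    - [0, 0, -1]
    - [0, 0, -1]
    - [0, 0, -1]
  yaw: [0, 0, 0]

```text
time: 9.32
eef_pos: [0.5781, 0.1346, 0.1828]
tool_rot: [1.962, 2.453, 0.001]
contact_force: [-2.0, -2.5, 8.2]
finger_gap: 0.043
```

```bash
python3 sv.py s2
```

```text
9.4167 [0.57811728 0.13456869 0.18278049] [ 9.e-04 -1.e-04 -1.e+00] 12.699005812804995 [ 0.01  0.49 -0.48  1.7   0.26  1.01 -0.33] [-2.68998361 -2.21790398  7.75083916] [-0.59777062  0.28762348  0.01926841] 0.04344569101452502
```

View pics/s2.png

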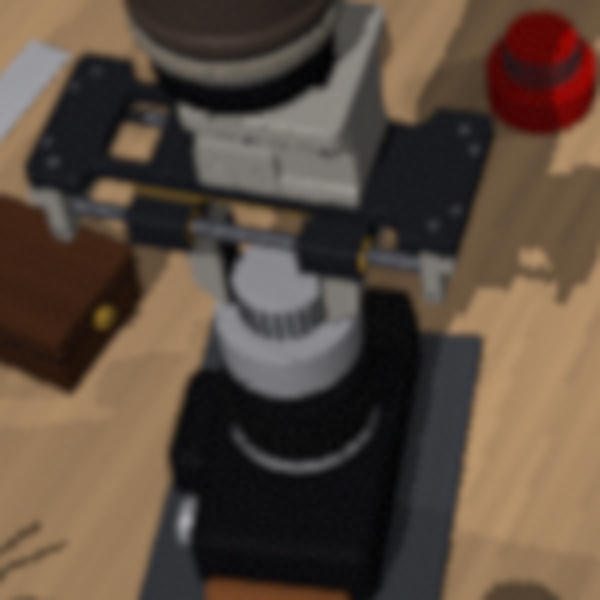

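Contact at TCP z 0.1828 with 8 N, about 7–8 mm above home by measurement. I'll test by turning backward, with z following the lead.

Emit:
apply_moves:
  jaw: [1, 1, 1, 1, 1]
  xyz:
    - [0, 0, 0.4]
    - [0, 0, 0.8]
    - [0, 0, 1.1]
    - [0, 0, 1.1]
    - [0, 0, 1.1]
  yaw: [4, 8, 12, 12, 12]

```text
time: 9.83
eef_pos: [0.5779, 0.1347, 0.1836]
tool_rot: [-1.696, -2.644, -0.001]
contact_force: [-1.3, -0.8, 6.5]
finger_gap: 0.0433
```

```bash
cat > st.py <<'E'
from h import *
o=ctrl.observe()
R=cv2.Rodrigues(o["tool_rot"])[0]
print(round(o["time"],2),o["eef_pos"].round(4),"yaw",np.degrees(np.arctan2(R[1,1],R[0,1])).round(2),"q7",o["joints"][6].round(2),"F",o["contact_force"].round(1),"T",o["ft_torque"].round(2),o["finger_gap"].round(4))
E
python3 st.py
```

```text
Traceback (most recent call last):
  File "st.py", line 4, in <module>
    print(round(o["time"],2),o["eef_pos"].round(4),"yaw",np.degrees(np.arctan2(R[1,1],R[0,1])).round(2),"q7",o["joints"][6].round(2),"F",o["contact_force"].round(1),"T",o["ft_torque"].round(2),o["finger_gap"].round(4))
                                                                                                                                                                                                 ^^^^^^^^^^^^^^^^^^^^^
AttributeError: 'float' object has no attribute 'round'
```

Emit:
apply_moves:
  jaw: [1, 1, 1, 1, 1, 1]
  xyz:
    - [0, 0, 0.4]
    - [0, 0, 0.8]
    - [0, 0, 1.2]
    - [0, 0, 1.6]
    - [0, 0, 1.8]
    - [0, 0, 1.8]
  yaw: [5, 10, 15, 20, 20, 20]

```text
time: 10.33
eef_pos: [0.5775, 0.1346, 0.1839]
tool_rot: [-1.214, -2.896, 0.0]
contact_force: [2.6, 1.2, -9.2]
finger_gap: 0.0433
```

```bash
sed -i 's/,o\["finger_gap"\].round(4)/,o["finger_gap"]/' st.py; python3 st.py
```

```text
10.33 [0.5775 0.1346 0.1839] yaw 44.53 q7 0.16 F [ 2.6  1.2 -9.2] T [ 0.38 -0.6  -0.44] 0.04328372304400896
```

Emit:
apply_moves:
  jaw: [1, 1, 1]
  xyz:
    - [0, 0, -1]
    - [0, 0, -1.5]
    - [0, 0, -1.5]
  yaw: [0, 0, 0]

```text
time: 10.58
eef_pos: [0.5776, 0.1346, 0.1837]
tool_rot: [1.212, 2.899, -0.001]
contact_force: [-2.6, -1.5, 2.2]
finger_gap: 0.0429
```

```bash
python3 st.py
```

```text
10.58 [0.5776 0.1346 0.1837] yaw 44.63 q7 0.16 F [-2.6 -1.5  2.2] T [-0.21  0.46 -0.56] 0.04294505756180618
```

The cap took ±10 N with almost no vertical movement, and backward turning is blocked (Tz −0.56). So the pins are captured in the thread, about 8 mm above home. Now turning forward with the lead.

Emit:
apply_moves:
  jaw: [1, 1, 1, 1, 1, 1, 1]
  xyz:
    - [0, 0, 0]
    - [0, 0, -0.4]
    - [0, 0, -0.8]
    - [0, 0, -1.3]
    - [0, 0, -1.8]
    - [0, 0, -1.8]
    - [0, 0, -1.8]
  yaw: [-5, -10, -15, -20, -25, -25, -25]

```text
time: 11.17
eef_pos: [0.578, 0.1349, 0.1818]
tool_rot: [1.804, 2.571, 0.0]
contact_force: [-0.1, 0.0, -0.5]
finger_gap: 0.0433
```

```bash
python3 st.py
```

```text
11.17 [0.578  0.1349 0.1818] yaw 19.89 q7 -0.22 F [-0.1  0.  -0.5] T [ 0.04 -0.09  0.06] 0.04325591589906797
```

Descending freely with near-zero load. Continuing.

Emit:
apply_moves:
  jaw: [1, 1, 1, 1, 1, 1, 1, 1]
  xyz:
    - [0, 0, -0.5]
    - [0, 0, -0.9]
    - [0, 0, -1.4]
    - [0, 0, -1.8]
    - [0, 0, -2.3]
    - [0, 0, -2.7]
    - [0, 0, -2.7]
    - [0, 0, -2.7]
  yaw: [-5, -10, -15, -20, -25, -30, -30, -30]

```text
time: 11.83
eef_pos: [0.578, 0.1348, 0.1789]
tool_rot: [2.407, 2.019, 0.0]
contact_force: [0.4, -0.1, -1.1]
finger_gap: 0.0431
```

```bash
python3 st.py
```

```text
11.83 [0.578  0.1348 0.1789] yaw -10.01 q7 -0.68 F [ 0.4 -0.1 -1.1] T [-0.   -0.07 -0.06] 0.04309263364669883
```

Emit:
apply_moves:
  jaw: [1, 1, 1, 1, 1, 1, 1]
  xyz:
    - [0, 0, -0.5]
    - [0, 0, -0.9]
    - [0, 0, -1.4]
    - [0, 0, -1.8]
    - [0, 0, -2.3]
    - [0, 0, -2.3]
    - [0, 0, -2.3]
  yaw: [-5, -10, -15, -20, -25, -25, -25]

```text
time: 12.42
eef_pos: [0.5783, 0.1346, 0.1767]
tool_rot: [2.786, 1.451, 0.001]
contact_force: [1.9, -1.0, -1.1]
finger_gap: 0.0432
```

```bash
python3 st.py
```

```text
12.42 [0.5783 0.1346 0.1767] yaw -34.97 q7 -1.07 F [ 1.9 -1.  -1.1] T [-0.07 -0.38 -0.  ] 0.0432468655065382
```

Emit:
apply_moves:
  jaw: [1, 1, 1, 1, 1]
  xyz:
    - [0, 0, -0.4]
    - [0, 0, -0.7]
    - [0, 0, -1]
    - [0, 0, -1]
    - [0, 0, -1]
  yaw: [-4, -8, -11, -11, -11]

```text
time: 12.83
eef_pos: [0.5783, 0.1346, 0.1758]
tool_rot: [2.913, 1.176, 0.001]
contact_force: [1.7, -0.3, 1.8]
finger_gap: 0.043
```

```bash
python3 st.py
```

```text
12.83 [0.5783 0.1346 0.1758] yaw -46.01 q7 -1.23 F [ 1.7 -0.3  1.8] T [-0.08 -0.38 -0.06] 0.04301708558022882
```

Emit:
apply_moves:
  jaw: [1, 1, 1, 1, 1]
  xyz:
    - [0, 0, -0.3]
    - [0, 0, -0.7]
    - [0, 0, -1]
    - [0, 0, -1]
    - [0, 0, -1]
  yaw: [-4, -8, -12, -12, -12]

```text
time: 13.25
eef_pos: [0.5786, 0.1347, 0.1757]
tool_rot: [3.02, 0.864, 0.003]
contact_force: [1.2, -0.7, 7.7]
finger_gap: 0.0433
```

```bash
python3 st.py
```

```text
13.25 [0.5786 0.1347 0.1757] yaw -58.07 q7 -1.42 F [ 1.2 -0.7  7.7] T [-0.12  0.14  0.02] 0.04327988589988665
```

z has stopped at 0.1757, the predicted home height, with 7.7 N. Turning further to feel for the tight end.

Emit:
apply_moves:
  jaw: [1, 1, 1, 1, 1, 1]
  xyz:
    - [0, 0, 0.3]
    - [0, 0, 0.3]
    - [0, 0, 0.3]
    - [0, 0, 0.3]
    - [0, 0, 0.3]
    - [0, 0, 0.3]
  yaw: [-4, -8, -12, -16, -16, -16]

```text
time: 13.75
eef_pos: [0.5787, 0.1345, 0.1757]
tool_rot: [3.111, 0.434, 0.003]
contact_force: [1.4, -0.9, 5.2]
finger_gap: 0.0432
```

```bash
python3 st.py; python3 sv.py s3
```

```text
13.75 [0.5787 0.1345 0.1757] yaw -74.1 q7 -1.67 F [ 1.4 -0.9  5.2] T [-0.09 -0.17 -0.23] 0.043191260078108105
13.85 [0.5787038  0.13439629 0.17572691] [ 1.7e-03  2.0e-04 -1.0e+00] -74.08284331813277 [-0.24  0.46 -0.11  1.73  0.06  0.95 -1.67] [ 1.04499998 -0.70722034  5.98316636] [-0.1616233  -0.15049465 -0.22274953] 0.04318842852493306
```

View pics/s3.png

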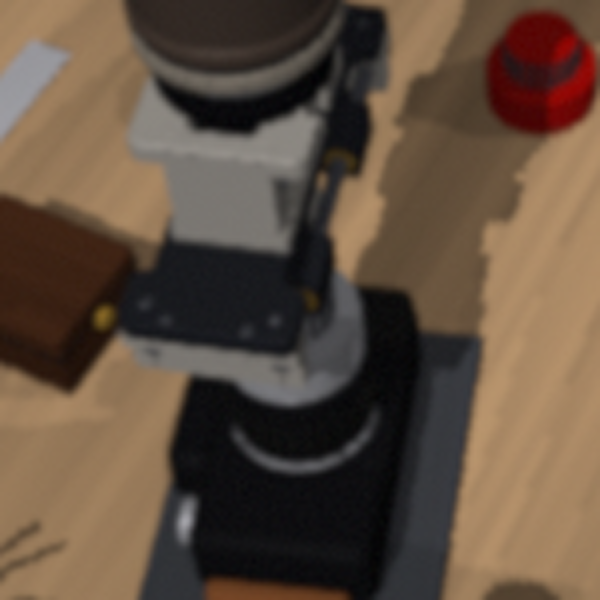

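Emit:
apply_moves:
  jaw: [1, 1, 1, 1, 1, 1, 1]
  xyz:
    - [0, 0, 0]
    - [0, 0, 0]
    - [0, 0, 0]
    - [0, 0, 0]
    - [0, 0, 0]
    - [0, 0, 0]
    - [0, 0, 0]
  yaw: [-4, -8, -12, -16, -20, -20, -20]

```text
time: 14.43
eef_pos: [0.579, 0.1341, 0.1758]
tool_rot: [3.139, -0.111, 0.004]
contact_force: [1.6, -2.6, 6.7]
finger_gap: 0.0436
```

```bash
python3 st.py
```

```text
14.43 [0.579  0.1341 0.1758] yaw -94.04 q7 -1.97 F [ 1.6 -2.6  6.7] T [-0.53 -0.28  0.4 ] 0.04364528784921399
```

Emit:
apply_moves:
  jaw: [1, 1, 1, 1, 1]
  xyz:
    - [0, 0, 0]
    - [0, 0, 0]
    - [0, 0, 0]
    - [0, 0, 0]
    - [0, 0, 0]
  yaw: [-4, -8, -12, -12, -12]

```text
time: 14.85
eef_pos: [0.5787, 0.134, 0.1759]
tool_rot: [3.11, -0.438, 0.003]
contact_force: [-0.2, -2.3, 7.1]
finger_gap: 0.0433
```

```bash
python3 st.py
```

```text
14.85 [0.5787 0.134  0.1759] yaw -106.04 q7 -2.16 F [-0.2 -2.3  7.1] T [-0.59  0.01  0.3 ] 0.04328360617815841
```

Torque has levelled at 0.3–0.4 Nm and z is constant, so the cap is at the stop and the pads are slipping. Unload, release and retreat.

Emit:
apply_moves:
  jaw: [1, 1, 0.8, 0.5, 0.2, 0, 0, 0, 0, 0]
  xyz:
    - [0, 0, 0.5]
    - [0, 0, 0.6]
    - [0, 0, 0.6]
    - [0, 0, 0.6]
    - [0, 0, 0.6]
    - [0, 0, 0.6]
    - [0, 0, 0.6]
    - [0, 0, 0.6]
    - [0, 0, 0.6]
    - [0, 0, 0.6]
  yaw: [1, 2, 2, 2, 2, 2, 2, 2, 2, 2]

```text
time: 15.68
eef_pos: [0.5778, 0.1347, 0.1753]
tool_rot: [3.117, -0.39, -0.001]
contact_force: [-0.7, -0.0, 0.3]
finger_gap: 0.0813
```

Emit:
apply_moves:
  jaw: [0, 0, 0, 0, 0, 0, 0, 0, 0, 0]
  xyz:
    - [0, 0, 5]
    - [0, 0, 15]
    - [0, 0, 30]
    - [0, 0, 50]
    - [0, 0, 70]
    - [0, -30, 70]
    - [0, -60, 70]
    - [0, -90, 70]
    - [0, -110, 70]
    - [0, -110, 70]
  yaw: [0, 0, 0, 0, 0, 7, 14, 21, 28, 35]

```text
time: 16.52
eef_pos: [0.5782, 0.0183, 0.2467]
tool_rot: [3.088, 0.563, 0.001]
contact_force: [0.1, -0.2, -0.3]
finger_gap: 0.0919
```

```bash
python3 st.py; python3 sv.py s4; python3 look.py w9
python3 - <<'E'
import cv2,numpy as np
t=cv2.imread("pics/s4_t.png"); cv2.imwrite("pics/s4tz.png",cv2.resize(t[190:290,195:315],None,fx=5,fy=5,interpolation=cv2.INTER_CUBIC))
E
```

```text
16.52 [0.5782 0.0183 0.2467] yaw -69.35 q7 -1.36 F [ 0.1 -0.2 -0.3] T [-0.01 -0.    0.01] 0.09187603157661094
16.6167 [0.57816583 0.02322716 0.24650845] [ 0.0011  0.     -1.    ] -69.29933482457652 [-0.08  0.36 -0.07  1.69  0.03  1.09 -1.37] [-0.88151152  1.06828594  0.24217942] [ 0.03631845 -0.0142205  -0.02779552] 0.09161613056821244
16.6167 [0.57816583 0.02322716 0.24650845] z-axis [ 1.12759277e-03  2.20065045e-05 -9.99999364e-01] y az -69.29933482457652 q [-0.08  0.36 -0.07  1.69  0.03  1.09 -1.37] F [-0.9  1.1  0.2]
```

View pics/s4.png

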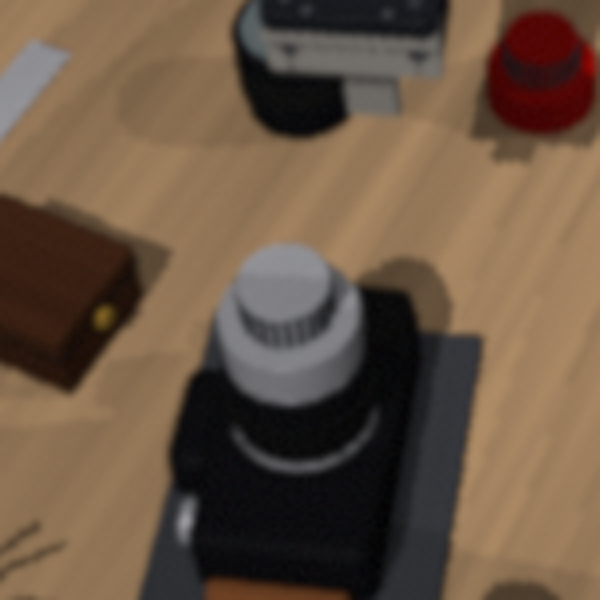

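View pics/w9.png

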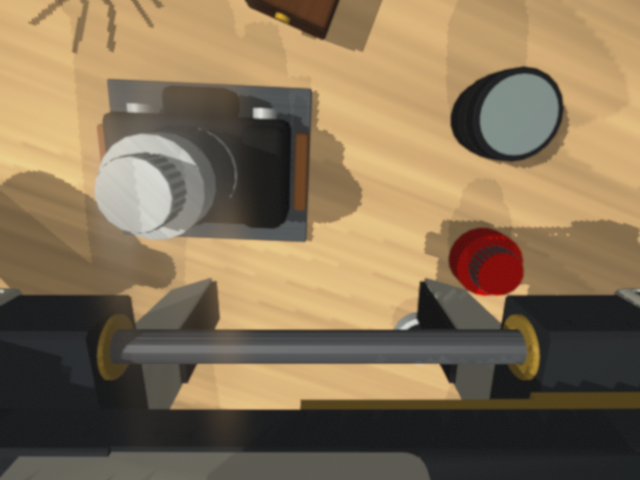

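View pics/s4_t.png

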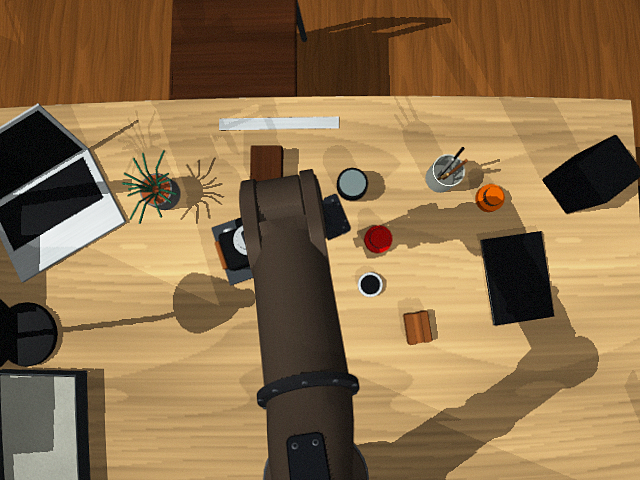

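The cap sits level on the lens with nothing else disturbed. Last check: height from the side and wrist views, home being grip top at z = 0.173.

Run:
```python
from h import *; import pickle
cs=cal("side"); cw=pickle.load(open("w9.pkl","rb"))
w=cv2.imread("pics/w9.png"); 
q=(190+284/4,215+283/4); p=(134.,195.)
o1,d1=ray(cw,*p);o2,d2=ray(cs,*q); x=np.linalg.lstsq(np.stack([d1,-d2],1),o2-o1,rcond=None)[0]
print("tri grip top",o1+d1*x[0],o2+d2*x[1])
for z in(.173,.176,.181): print(z,"side",proj(cs,[.5787,.1345,z]),q,"wrist",proj(cw,[.5787,.1345,z]),p)
s=cv2.imread("pics/s4_s.png"); cv2.imwrite("pics/s4zz.png",cv2.resize(s[270:320,235:290],None,fx=10,fy=10,interpolation=cv2.INTER_CUBIC))
cv2.imwrite("pics/w9z.png",cv2.resize(w[120:245,85:225],None,fx=5,fy=4.5,interpolation=cv2.INTER_CUBIC))
```

```text
tri grip top [0.57727555 0.13524899 0.17178747] [0.57755786 0.13547445 0.17177959]
0.173 side (np.float64(260.65119323280084), np.float64(284.7518889303331)) (261.0, 285.75) wrist (np.float64(134.86510878269956), np.float64(193.51363465299931)) (134.0, 195.0)
0.176 side (np.float64(260.4843055418032), np.float64(283.7592037935328)) (261.0, 285.75) wrist (np.float64(132.3611897326053), np.float64(194.46632556408426)) (134.0, 195.0)
0.181 side (np.float64(260.2044738232792), np.float64(282.09402436901826)) (261.0, 285.75) wrist (np.float64(128.03237134708783), np.float64(196.11353791307852)) (134.0, 195.0)
```

View pics/w9z.png

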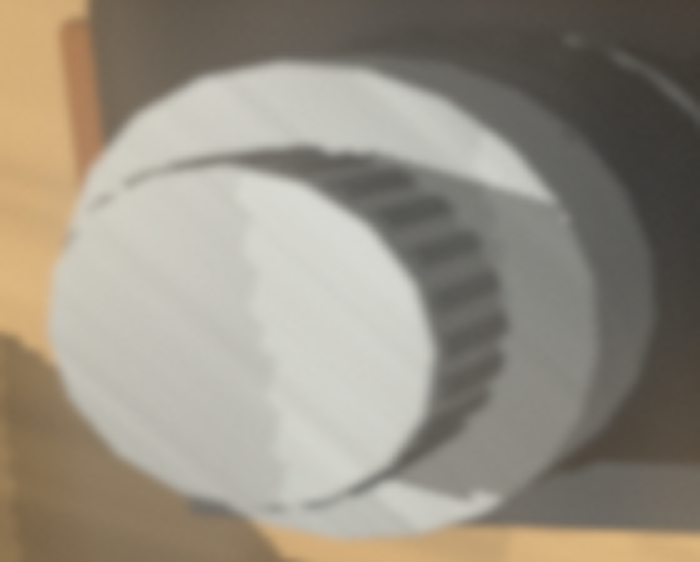

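Triangulation puts the grip top at z ≈ 0.172, against 0.173 for home, so the cap is fully seated. Handing in.

```bash
python3 -c "
from plant import ctrl
print(ctrl.finish_job())"
```

```text
the job is handed in; nothing more can be done
None
```

The silver screw cap is on the camera's lens, screwed clockwise until it stopped. I let go of it, moved the arm clear and handed the job in at about 17 s of robot time.

- **Thread entry:** The cap first touched about 7–8 mm above home. I turned it backward about 32° until it was blocked. It then held against both push and pull, so the pins were in the thread. I never felt a distinct 9–10 mm drop; it most likely went in almost directly when I set it down. Some of that backward turn was probably the pads slipping on the grip.
- **Fully home:** Turning forward, the cap went down with the thread under almost no load. The tool then stopped at z = 0.1757 m, within 0.2 mm of the height I expected for home. I kept turning until the resisting torque levelled off at 0.3–0.4 Nm and the height no longer changed. One torque reading just before that had the opposite sign (−0.23 Nm), which I could not explain.
- **After letting go:** The side and wrist views put the top of the grip at z ≈ 0.172 m, against 0.173 m when home, and the cap sits level. The small difference is within the 2 mm camera accuracy.
- **Other things on the desk:** The last pictures show nothing else moved, though the arm hid part of the top view.

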